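Swing a drying tray home against its stop and lock it

ROBOT

A 6-joint arm with a two-finger parallel gripper is mounted at the origin on the work surface. World frame = base frame: x ahead of the robot, y to its left, z up, the work surface at z = 0. Lengths are in m, angles in rad, forces in N, time in s.
With the tool pointing down it reaches from about 0.375 to 0.9 m from the base axis. Payload 3.1 kg.
Tool frame: the origin (TCP) lies at the very end of the fingers, on their centre line; the grasp point (between the pads) lies 19 mm behind it; z points along the fingers, y is the line along which they close (so a half turn about z gives the same grasp; the last joint's range is limited). The gripper opens to 87 mm and grips with 3 to 60 N. Pads are 19 mm wide; open, the fingers measure 117 mm over their backs; the gripper's body (75 mm by 190 mm) begins 51 mm behind the grasp point.
Start: joints at [1.099, 0.527, 1.433, -0, 1.181, -0.178], TCP at [0.18, 0.598, 0.223] pointing down, gripper open.
Joint ranges: [-3.08, 3.08], [-0.75, 2.2], [0.22, 2.44], [-1.43, 4.57], [0, 2.65], [-2.85, 2.85]. Speed limits (rad/s): [2.79, 2.79, 3.14, 3.14, 3.14, 3.14].

INTERFACE

Orientations are given as a unit quaternion [x, y, z, w].
In Python, from rig import robot gives the robot as it stands. The module is installed in compiled form; this text tells all that it offers.
- The arm moves only by the tool servo_tool, never from a script. Its argument "rows" is one flat list of numbers, 5 for each row, row after row: the closure, from -1 (fully open) to 1 (shut), so that 0 is half open, then the shift along the tool's x, y, z in m, then the turn about the tool's z in degrees. A call has 1 to 5 rows; each row shifts and turns the commanded pose from where the row before left it, along the tool's axes as they then stand; what a row does not reach is not made up. A row lasts 1/12 s, in which the tool goes at most 41.7 mm and 7.16 degrees, less where a joint would pass 70% of its speed; a pose out of reach is approached as far as the arm can. A call with a gripper value outside its range is refused whole. The fingers move at their own pace and stop on an object; "newtons" is the grip in N (left out, the last holds). Time passes only in rows, so rows that do not move let the fingers close. It gives the time, the measured TCP pose, the force, the opening and the grip force at its end, in the units of the state.
- robot.get_obs(): the state, without advancing time (a new reading comes with each control period).
- robot.camera(name): name is "scene" or "top" or "wrist"; returns a dict with "pixels" (400x640x3 uint8, red, green, blue), "intrinsics" (3x3 intrinsics, pixels), "rvec" (rotation vector, rad) and "tvec" (3), from world to camera coordinates, as OpenCV has them; the wrist camera has in their place "mount" (4x4, takes a point from camera to tool coordinates, whose origin is the TCP and whose axes are the flange's). Camera axes: x right, y down, z forward; pixel columns grow to the right and rows downward; lengths in m; the calibration is good to about 2 mm. A picture is of the moment at which its call begins: read the wrist's pose just before it. There is no depth.
- robot.hand_in(): hands the job in; it is judged then, once.
Trained networks look in a picture, given as the dict that the camera call returned (one of the last four; its "shot" number tells which), for a name from the list of things; names that differ only in an ending like _2 or _b are one class to them, and where a whole thing is asked for, a point or a joint stands for the part that bears it (a point fixed in the world has none). Each returns a list of dicts, best first, with "score" (0 to 1); they miss things now and then, are a little off and sometimes report something else, mostly with a low value. They report only what shows in the picture. A call takes as long as a camera call.
- robot.spot_in(picture, query): "at" ([x, y, z] in m, in world coordinates, good to about 4 mm: the middle of the surface that is visible of it).
- robot.outline_of(picture, query): "region" (400x640 bool, what is visible of it).
- robot.place_of(picture, query): "at" ([x, y, z] in m, in world coordinates, good to about 4 mm: a listed point, or the origin of a listed thing).
The state is a dict: "time": time; "q": joint angles; "joint_velocities": joint speeds; "joint_torque": joint torques, N m; "position": TCP position; "tool_rot": TCP orientation; "ft_force": force on the tool from outside, world axes, zero at the start; "moment": the same for the moment, N m; "grip_width": finger opening in m; "grip_force": force on a finger pad.
Only numpy, scipy, OpenCV 4.12 (cv2) and the standard library are available. Lean on these libraries where they do the work, as an engineer would, in place of code of your own. Each camera call takes 0.05 s, during which the arm holds its last target. There are 200 camera calls.

TASK

Swing the small wooden tray of dried mushrooms round on its pin until its side meets the rubber pad of the blue stop, coming up to it slowly, and press it home there with about 10 N for a good second (never over 20 N on the pad, not even as it meets it), then turn the red keeper fully closed behind the tray. Keep the tray flat on the table and on its pin, and leave everything else where it stands.

Things in the scene. Friction and masses are not known exactly. Their poses are not given: they have to be found in the camera images.
- station: Fixed steel fixture: foot 60 mm across, 8 mm high, with upright pivot pin (13 mm across, 55 mm high), and a flat rail at y = 70 to 100 mm, 6 mm high. Origin: pin axis at table level. x: the tray's long axis once home, to within 3 degrees; y to its left; z up. The blue stop (50 mm high) sits at x = 255 mm, its pad facing -y at y = 31 to 49 mm: where exactly is not measured, find it by touch.
- tray: Loose wooden tray, 0.3 to 0.6 kg, 80 mm wide, 40 mm high. Its end lug (16 mm hole) sits over the pin; it slides flat on the table about it. Origin: hole axis at table level; x along the tray, whose box spans x = 36 to 300 mm, y = -40 to 40 mm. It starts 0.35 to 0.7 rad clockwise (from above) of home: push its y = -40 mm side, near the free end. Sliding it there takes about 1 to 5 N.
- tray_end (a point): Middle of the tray's free end face, 300 mm from the pin along the tray, 20 mm above the table. The rubber pad is 30 mm long, 10 to 36 mm above the table, firm, and meets the tray's y = +40 mm side.
- keeper (a joint): Red bar turning level on a pivot of the stop's bracket: 0 open, along the station's -y; grows clockwise from above; 1.57 closed (end stop), along -x, 5 mm off a home tray's outer side. Pivot at the station's x = 335 mm, 97 mm to the -y side of the pad's face. Bar 24 mm wide, its top 34 mm high, 75 mm beyond the pivot; black upright knob 16 mm across at 63 mm, top at 76 mm. About 1 N turns it.
- jar: Bystander: glass jar, 72 mm across, 130 mm high; origin under its centre.
- bowl: Bystander: steel bowl, 120 mm across, 45 mm high; origin under its centre.
- cup: Bystander: white cup, 80 mm across, 90 mm high; origin under its centre.
- can: Bystander: flat metal tin, 60 mm across, 50 mm high; origin under its centre.
- meter: Bystander: orange hand-held meter, 130 x 60 x 28 mm, with two prongs along its x; origin under its centre.
- brush: Bystander: hand brush lying along its x axis, about 250 mm long; origin under it.

How it is judged:
On the way, in this order (a step that is already met when the one before it is completed fails the run):
1. the tray is pressed against the stop with more than 3 N for half a second, the keeper still open (below 0.6 rad) (contact force between tray and stop above 3 N and value of joint keeper below 0.6 rad), for 0.5 s.
2. the keeper is turned closed (above 1.4 rad) (value of joint keeper above 1.4 rad), for 0.2 s.
At the end, for the whole second after the job is handed in: The keeper is closed (above 1.4 rad) with the tray behind it: the middle of the tray's free end lies between 22 mm short of and 18 mm past the station's x axis; the tray is at rest, flat on the table (within 4 mm) and on its pin (within 6 mm) (value of joint keeper above 1.4 rad and y of tray_end in the frame of station between -0.022 and 0.018 m and linear speed of tray below 0.01 m/s and height (world z) of tray below 0.004 m and horizontal distance between tray and station below 0.006 m); the robot touches nothing.
It fails at once if the tray is pressed against the stop, its bracket or its keeper with more than 20 N (contact force between tray and stop above 20 N).
It fails at once if the tray is lifted or tipped (more than 15 mm up or 0.12 rad) (height (world z) of tray above 0.015 m or angle between tray's own z axis and vertical above 0.12 rad).
It fails at once if a bystander is moved more than 30 mm (distance of any of jar, bowl, meter, brush, cup, can from where it was at the start of the episode above 0.03 m).
It also fails if it takes over 72 s, if anything falls off the work surface, if the arm or the gripper's body presses on something with over 40 N, if the wrist force passes 120 N, or if a joint passes its speed limit or range.

## Working session

There is one attempt and no reset: what is moved stays moved. The work goes in short steps, Python scripts to look and compute and a tool call to move; the robot and the scene stay as the last step left them, time stands still between calls to the robot, and variables do not carry over. Pictures are saved under pics/ and viewed, at most 10 in all, crops included, and the job is handed in when it is done.

Besides the shell and the picture viewer there is one more tool, called after ">>>" by a JSON object that holds its "op" and its "data", one argument or row to a line. servo_tool: Moves the arm, as the interface text tells. Its arguments: {"type":"object","properties":{"rows":{"type":"array","items":{"type":"number"}},"newtons":{"type":"number"}},"required":["rows"]}

```bash
mkdir -p pics; python3 - <<'E'
from rig import robot
import cv2,numpy as np
o=robot.get_obs();print({k:np.round(v,3) for k,v in o.items()})
ims=[]
for c in["top","scene"]:
    p=robot.camera(c);ims.append(p["pixels"])
    for n in["station","tray","tray_end","keeper","jar","bowl","cup","can","meter","brush"]:
        try:
            r=robot.place_of(p,n) if n!="keeper" else robot.spot_in(p,n)
            print(c,n,[(np.round(x["at"],3),round(x["score"],2)) for x in r[:2]])
        except Exception as e: print(n,e)
    cv2.imwrite(f"pics/{c}.png",p["pixels"][:,:,::-1])
E
```

```text
{'time': np.float64(0.0), 'q': array([ 1.099,  0.528,  1.434, -0.   ,  1.181, -0.178]), 'joint_velocities': array([-0.   , -0.001, -0.001, -0.001,  0.002,  0.002]), 'joint_torque': array([ -0.   , -44.004, -17.66 ,   0.063,   0.058,  -0.   ]), 'position': array([0.18 , 0.598, 0.222]), 'tool_rot': array([ 0.146,  0.989, -0.001, -0.   ]), 'ft_force': array([ 0.368, -0.093,  0.259]), 'moment': array([-0.037,  0.034,  0.013]), 'grip_force': np.float64(0.0), 'grip_width': np.float64(0.087)}
top station [(array([ 0.622, -0.418, -0.001]), 0.45), (array([ 0.375, -0.455, -0.001]), 0.24)]
top tray [(array([ 0.385, -0.239, -0.002]), 0.95)]
top tray_end [(array([ 0.608, -0.042,  0.021]), 0.85)]
top keeper [(array([0.572, 0.053, 0.034]), 0.73)]
top jar [(array([ 0.636,  0.411, -0.   ]), 0.66)]
top bowl [(array([ 0.469,  0.433, -0.001]), 0.93)]
top cup [(array([0.301, 0.408, 0.001]), 0.82), (array([0.689, 0.272, 0.001]), 0.39)]
top can [(array([ 0.687,  0.273, -0.005]), 0.68)]
top meter [(array([ 0.374, -0.455,  0.004]), 0.95)]
top brush [(array([ 0.624, -0.417,  0.001]), 0.82)]
scene station [(array([ 0.38 , -0.24 , -0.004]), 0.55)]
scene tray [(array([ 0.383, -0.239,  0.002]), 0.55)]
scene tray_end [(array([ 0.609, -0.046,  0.021]), 0.84)]
scene keeper [(array([0.579, 0.053, 0.034]), 0.83), (array([ 0.396, -0.434,  0.025]), 0.38)]
scene jar [(array([0.633, 0.408, 0.003]), 0.89)]
scene bowl [(array([ 0.469,  0.434, -0.002]), 0.7)]
scene cup [(array([ 0.308,  0.413, -0.004]), 0.84)]
scene can [(array([0.686, 0.277, 0.   ]), 0.95)]
scene meter [(array([ 0.372, -0.455, -0.006]), 0.75), (array([ 0.625, -0.413,  0.002]), 0.34)]
scene brush [(array([ 0.625, -0.416,  0.001]), 0.84)]
```

View pics/top.png

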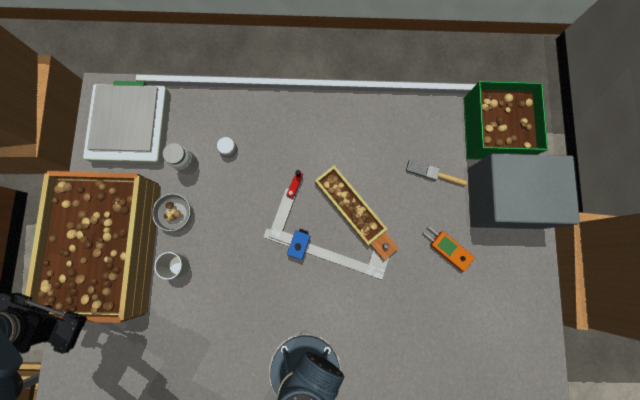

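View pics/scene.png

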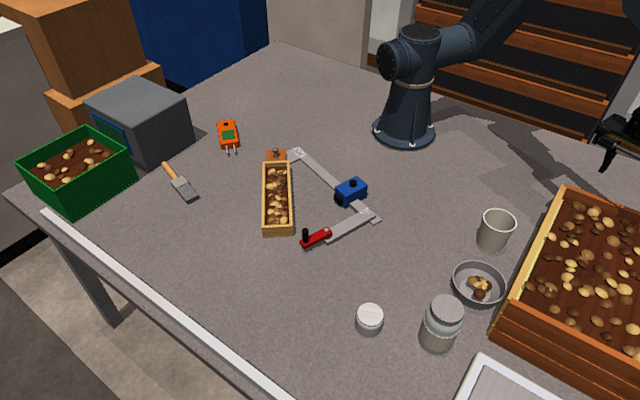

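The top view shows the tray lying clockwise of home, the rail running from (380,270) to (268,235), the blue stop at (298,245) and the keeper pointing away from the robot at (295,185). I'll rectify the top view to get the station axes.

```bash
cat > h.py <<'E'
import numpy as np,cv2
def ground(p,uv,z):
    R=cv2.Rodrigues(np.array(p["rvec"],float))[0];t=np.array(p["tvec"],float).ravel()
    n=cv2.undistortPoints(np.array(uv,float).reshape(-1,1,2),np.array(p["intrinsics"]),None).reshape(-1,2)
    d=np.c_[n,np.ones(len(n))]@R;c=-R.T@t
    return c+d*((z-c[2])/d[:,2])[:,None]
def big(p,n,z):  # min-area rect of biggest region
    from rig import robot
    m=robot.outline_of(p,n)[0]["region"].astype(np.uint8)
    cs,_=cv2.findContours(m,0,1);c=max(cs,key=cv2.contourArea).reshape(-1,2)
    return ground(p,c,z)[:,:2].astype(np.float32)
E
python3 - <<'E'
from rig import robot
from h import *
p=robot.camera("top")
K=np.array(p["intrinsics"])
# rectified map z=.006: image row-> -x, col -> -y ; 1px=1mm
xs=.72-np.arange(480)/1000.;ys=.17-np.arange(520)/1000.
X,Y=np.meshgrid(xs,ys,indexing='ij')
pts=np.stack([X,Y,np.full_like(X,.006)],-1).reshape(-1,1,3)
uv,_=cv2.projectPoints(pts,np.array(p["rvec"],float),np.array(p["tvec"],float),K,None)
uv=uv.reshape(480,520,2).astype(np.float32)
im=cv2.remap(p["pixels"],uv[...,0],uv[...,1],cv2.INTER_CUBIC)
cv2.imwrite("pics/rect.png",im[:,:,::-1])
for n,z in(("keeper",.034),("tray",.04)):
    print(n,cv2.minAreaRect(big(p,n,z)), [np.round(q,3) for q in cv2.boxPoints(cv2.minAreaRect(big(p,n,z)))])
b=(p["pixels"][...,2].astype(int)-p["pixels"][...,0]>60)
b[:, :270]=0;b[:,330:]=0
v,u=np.nonzero(b);g=ground(p,np.c_[u,v],.05)[:,:2].astype(np.float32)
r=cv2.minAreaRect(g);print("stop",r,cv2.boxPoints(r))
E
```

```text
keeper ((0.5715870261192322, 0.04939962178468704), (0.0256817564368248, 0.09148913621902466), 70.45646667480469) [array([0.524, 0.053], dtype=float32), array([0.61 , 0.022], dtype=float32), array([0.619, 0.046], dtype=float32), array([0.533, 0.077], dtype=float32)]
tray ((0.48142868280410767, -0.1488819271326065), (0.3313417434692383, 0.0864715650677681), 40.26748275756836) [array([ 0.327, -0.223], dtype=float32), array([ 0.383, -0.289], dtype=float32), array([ 0.636, -0.075], dtype=float32), array([ 0.58 , -0.009], dtype=float32)]
stop ((0.37768515944480896, 0.030978817492723465), (0.048583853989839554, 0.07795965671539307), 73.04690551757812) [[ 0.33331597  0.01910861]
 [ 0.40788782 -0.00362355]
 [ 0.42205435  0.04284903]
 [ 0.3474825   0.06558119]]
```

View pics/rect.png

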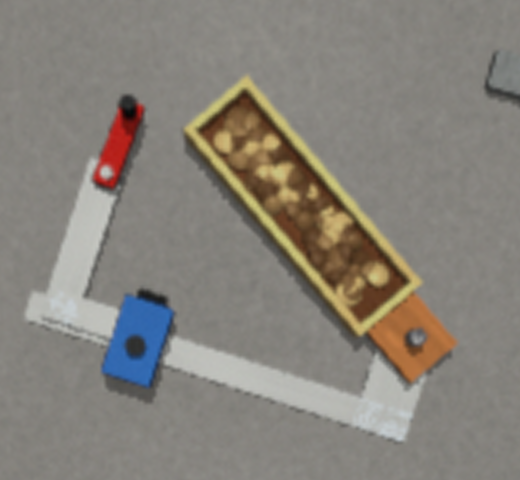

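The rectified view has the station x axis at about 72° in the world. The pivot is near (0.541, 0.062) and the pad face is about 41 mm from the pin axis. First I move across, fingers shut.

>>> {"op": "servo_tool", "data": {
  "rows": [1,-0.0265,-0.0235,0,0,1,-0.0265,-0.0235,0,0,1,-0.0265,-0.0235,0,0,1,-0.0265,-0.0235,0,0,1,-0.0265,-0.0235,0,0]
}}

```text
time: 1.77
position: [0.2738, 0.4463, 0.2227]
tool_rot: [0.146, 0.989, 0.0, 0.0]
ft_force: [1.0, 0.1, 0.2]
grip_width: 0.0616
grip_force: 0.0
```

>>> {"op": "servo_tool", "data": {
  "rows": [1,-0.0265,-0.0235,0,0,1,-0.0265,-0.0235,0,0,1,-0.0265,-0.0235,0,0,1,-0.0265,-0.0235,0,0,1,-0.0265,-0.0235,0,0]
}}

```text
time: 2.18
position: [0.367, 0.2955, 0.2228]
tool_rot: [0.146, 0.989, 0.0, 0.0]
ft_force: [0.7, 0.7, 0.5]
grip_width: 0.0283
grip_force: 0.0
```

>>> {"op": "servo_tool", "data": {
  "rows": [1,-0.0265,-0.0235,0,0,1,-0.0265,-0.0235,0,0,1,-0.0265,-0.0235,0,0,1,-0.0265,-0.0235,0,0,1,-0.0265,-0.0235,0,0]
}}

```text
time: 2.6
position: [0.46, 0.1445, 0.2228]
tool_rot: [0.146, 0.989, 0.0, 0.0]
ft_force: [0.5, 1.1, -0.9]
grip_width: 0.0021
grip_force: 0.0
```

>>> {"op": "servo_tool", "data": {
  "rows": [1,-0.0265,-0.0235,0,0,1,-0.0265,-0.0235,0,0,1,-0.0265,-0.0235,0,0,1,-0.0265,-0.0235,0,0,1,-0.0265,-0.0235,0,0]
}}

```text
time: 3.02
position: [0.5529, -0.0063, 0.2227]
tool_rot: [0.146, 0.989, 0.0, 0.0]
ft_force: [0.8, 0.1, 0.7]
grip_width: 0.0006
grip_force: 0.0
```

>>> {"op": "servo_tool", "data": {
  "rows": [1,-0.0265,-0.0235,0,0,1,-0.0265,-0.0235,0,0,1,-0.0265,-0.0235,0,0,1,-0.0265,-0.0235,0,0,1,0,0,0,0]
}}

```text
time: 3.43
position: [0.6306, -0.1321, 0.2227]
tool_rot: [0.148, 0.989, -0.002, 0.003]
ft_force: [0.5, -0.5, -0.4]
grip_width: 0.0007
grip_force: 0.0
```

>>> {"op": "servo_tool", "data": {
  "rows": [1,0,0,0.034,5.2,1,0,0,0.034,5.2,1,0,0,0.034,5.2,1,0,0,0.034,5.2,1,0,0,0.034,5.2]
}}

```text
time: 3.85
position: [0.6264, -0.1249, 0.0513]
tool_rot: [0.367, 0.93, 0.0, 0.0]
ft_force: [0.4, 0.2, -0.1]
grip_width: 0.0004
grip_force: 0.0
```

>>> {"op": "servo_tool", "data": {
  "rows": [1,0,0,0.02,5,1,0,0,0.014,0,1,0,0,0,0,1,0.01,0,0,0,1,0,0,0,0]
}}

```text
time: 4.27
position: [0.619, -0.1165, 0.0197]
tool_rot: [0.404, 0.915, 0.0, -0.0]
ft_force: [0.3, 0.1, 0.3]
grip_width: 0.0006
grip_force: 0.0
```

>>> {"op": "servo_tool", "data": {
  "rows": [1,0.005,0.0012,0,-1,1,0.005,0.0012,0,-1,1,0.005,0.0012,0,-1,1,0.005,0.0012,0,-1,1,0.005,0.0012,0,-1]
}}

```text
time: 4.68
position: [0.6089, -0.0965, 0.0202]
tool_rot: [0.364, 0.931, -0.0, 0.003]
ft_force: [3.6, -2.0, 2.7]
grip_width: 0.0006
grip_force: 2.0
```

>>> {"op": "servo_tool", "data": {
  "rows": [1,0.007,0.0016,0,-1.3,1,0.007,0.0016,0,-1.3,1,0.007,0.0016,0,-1.3,1,0.007,0.0016,0,-1.3,1,0.007,0.0016,0,-1.3]
}}

```text
time: 5.1
position: [0.5848, -0.0662, 0.0185]
tool_rot: [0.31, 0.951, 0.0, 0.0]
ft_force: [2.7, -1.8, 2.3]
grip_width: 0.0008
grip_force: 1.8
```

>>> {"op": "servo_tool", "data": {
  "rows": [1,0.007,0.0015,0,-1.3,1,0.007,0.0015,0,-1.3,1,0.007,0.0015,0,-1.3,1,0.007,0.0015,0,-1.3,1,0.007,0.0015,0,-1.3]
}}

```text
time: 5.52
position: [0.5596, -0.0407, 0.0185]
tool_rot: [0.256, 0.967, 0.0, -0.0]
ft_force: [3.8, -0.4, 1.8]
grip_width: 0.0005
grip_force: 1.7
```

>>> {"op": "servo_tool", "data": {
  "rows": [1,0.005,0.001,0,-1,1,0.005,0.001,0,-1,1,0.005,0.001,0,-1,1,0.004,0.0008,0,-0.8,1,0.004,0.0008,0,-0.8]
}}

```text
time: 5.93
position: [0.5414, -0.0262, 0.0184]
tool_rot: [0.217, 0.976, 0.0, -0.0]
ft_force: [3.7, -0.0, 1.3]
grip_width: 0.0005
grip_force: 1.4
```

>>> {"op": "servo_tool", "data": {
  "rows": [1,0.002,0.0004,0,-0.4,1,0.002,0.0004,0,-0.4,1,0.002,0.0004,0,-0.4,1,0.002,0.0004,0,-0.4,1,0.002,0.0004,0,-0.4]
}}

```text
time: 6.35
position: [0.5333, -0.0205, 0.0184]
tool_rot: [0.201, 0.98, -0.0, -0.0]
ft_force: [2.1, 0.8, 1.3]
grip_width: 0.0007
grip_force: 1.1
```

```bash
python3 - <<'E'
from rig import robot
from h import *
o=robot.get_obs();print(o["position"],o["ft_force"],o["q"].round(2))
p=robot.camera("top");print([ (np.round(x["at"],3),x["score"]) for x in robot.place_of(p,"tray_end")[:1]])
im=p["pixels"][150:290,220:420];cv2.imwrite("pics/c1.png",cv2.resize(im,None,fx=4,fy=4,interpolation=2)[:,:,::-1])
p=robot.camera("scene");print([ (np.round(x["at"],3),x["score"]) for x in robot.place_of(p,"tray_end")[:1]])
E
```

```text
[ 0.53332939 -0.02049333  0.01843167] [2.09075006 0.79293296 1.27816064] [-0.25  0.73  1.8  -0.    0.6  -1.41]
[]
[(array([0.501, 0.035, 0.018]), 0.93)]
```

View pics/c1.png

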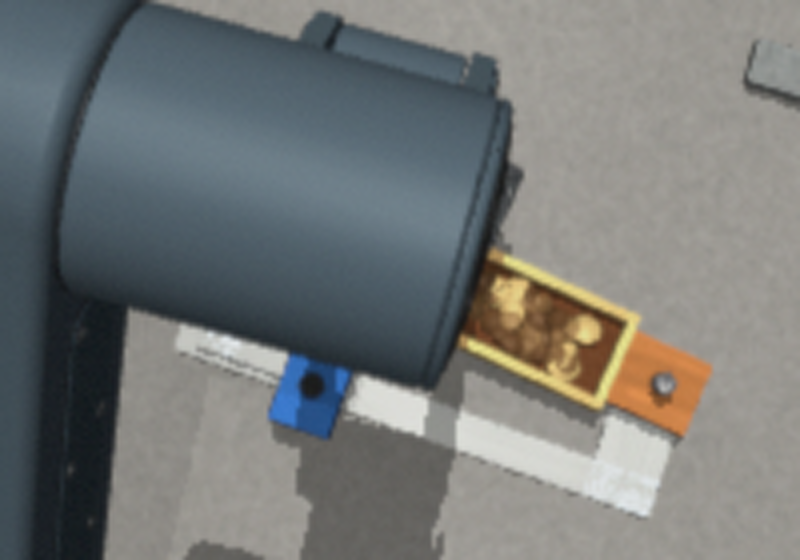

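The crop shows the arm over the tray, which still has about 5° to go to the blue stop at (315,385). I'll slow down now.

>>> {"op": "servo_tool", "data": {
  "rows": [1,0.001,0.0002,0,-0.2,1,0.001,0.0002,0,-0.2,1,0.001,0.0002,0,-0.2,1,0.001,0.0002,0,-0.2,1,0.001,0.0002,0,-0.2]
}}

```text
time: 6.97
position: [0.5289, -0.0176, 0.0184]
tool_rot: [0.192, 0.981, 0.0, -0.001]
ft_force: [2.2, -1.3, -1.9]
grip_width: 0.0003
grip_force: 0.5
```

>>> {"op": "servo_tool", "data": {
  "rows": [1,0.001,0.0002,0,-0.2,1,0.001,0.0002,0,-0.2,1,0.001,0.0002,0,-0.2,1,0.001,0.0002,0,-0.2,1,0.001,0.0002,0,-0.2]
}}

```text
time: 7.38
position: [0.525, -0.0149, 0.0185]
tool_rot: [0.184, 0.983, -0.0, -0.0]
ft_force: [1.1, 0.0, -1.4]
grip_width: 0.0002
grip_force: 0.5
```

>>> {"op": "servo_tool", "data": {
  "rows": [1,0.0006,0.0001,0,-0.1,1,0.0006,0.0001,0,-0.1,1,0.0006,0.0001,0,-0.1,1,0.0006,0.0001,0,-0.1,1,0.0006,0.0001,0,-0.1]
}}

```text
time: 7.8
position: [0.5226, -0.0133, 0.0186]
tool_rot: [0.179, 0.984, 0.0, 0.0]
ft_force: [1.3, 0.6, -0.8]
grip_width: 0.0006
grip_force: 0.6
```

>>> {"op": "servo_tool", "data": {
  "rows": [1,0.0005,0.0001,0,-0.1,1,0.0005,0.0001,0,-0.1,1,0.0005,0.0001,0,-0.1,1,0.0005,0.0001,0,-0.1,1,0.0005,0.0001,0,-0.1]
}}

```text
time: 8.22
position: [0.5205, -0.012, 0.0186]
tool_rot: [0.175, 0.985, 0.0, 0.0]
ft_force: [2.2, 0.3, -0.9]
grip_width: 0.0005
grip_force: 0.6
```

>>> {"op": "servo_tool", "data": {
  "rows": [1,0.0005,0.0001,0,-0.1,1,0.0005,0.0001,0,-0.1,1,0.0005,0.0001,0,-0.1,1,0.0005,0.0001,0,-0.1,1,0.0005,0.0001,0,-0.1]
}}

```text
time: 8.63
position: [0.5183, -0.0107, 0.0186]
tool_rot: [0.171, 0.985, -0.0, 0.0]
ft_force: [2.2, 0.3, -1.0]
grip_width: 0.0007
grip_force: 0.7
```

>>> {"op": "servo_tool", "data": {
  "rows": [1,0.0005,0.0001,0,-0.1,1,0.0005,0.0001,0,-0.1,1,0.0005,0.0001,0,-0.1,1,0.0005,0.0001,0,-0.1,1,0.0005,0.0001,0,-0.1]
}}

```text
time: 9.05
position: [0.516, -0.0094, 0.0186]
tool_rot: [0.166, 0.986, -0.0, 0.0]
ft_force: [2.6, -0.2, 0.3]
grip_width: 0.0005
grip_force: 0.8
```

>>> {"op": "servo_tool", "data": {
  "rows": [1,0.0005,0.0001,0,-0.1,1,0.0005,0.0001,0,-0.1,1,0.0005,0.0001,0,-0.1,1,0.0005,0.0001,0,-0.1,1,0.0005,0.0001,0,-0.1]
}}

```text
time: 9.47
position: [0.5138, -0.0081, 0.0186]
tool_rot: [0.162, 0.987, -0.0, 0.0]
ft_force: [2.0, -0.3, 0.0]
grip_width: 0.0005
grip_force: 0.8
```

>>> {"op": "servo_tool", "data": {
  "rows": [1,0.0004,0.0001,0,-0.1,1,0.0004,0.0001,0,-0.1,1,0.0004,0.0001,0,-0.1,1,0.0004,0.0001,0,-0.1,1,0.0004,0.0001,0,0]
}}

```text
time: 9.88
position: [0.5134, -0.0078, 0.0187]
tool_rot: [0.159, 0.987, -0.0, 0.001]
ft_force: [3.6, -2.8, -1.2]
grip_width: 0.0003
grip_force: 2.5
```

It has met the pad: motion stopped and the force went up. Next, a small increment.

>>> {"op": "servo_tool", "data": {
  "rows": [1,0.0004,0,0,0,1,0.0004,0,0,0,1,0,0,0,0,1,0,0,0,0]
}}

```text
time: 10.22
position: [0.5134, -0.0078, 0.0188]
tool_rot: [0.159, 0.987, -0.0, 0.002]
ft_force: [4.8, -4.0, -2.8]
grip_width: 0.0002
grip_force: 2.7
```

>>> {"op": "servo_tool", "data": {
  "rows": [1,0.0005,0,0.0003,0,1,0.0005,0,0.0003,0,1,0.0004,0,0.0003,0,1,0,0,0,0,1,0,0,0,0]
}}

```text
time: 10.63
position: [0.5135, -0.0077, 0.0186]
tool_rot: [0.159, 0.987, -0.001, 0.004]
ft_force: [5.5, -5.1, 2.3]
grip_width: 0.0005
grip_force: 3.2
```

>>> {"op": "servo_tool", "data": {
  "rows": [1,0.0005,-0.0003,-0.0001,0,1,0.0005,-0.0003,-0.0001,0,1,0.0005,-0.0003,0,0,1,0.0005,0,0,0,1,0,0,0,0]
}}

```text
time: 11.05
position: [0.5135, -0.0078, 0.0189]
tool_rot: [0.159, 0.987, -0.0, 0.006]
ft_force: [8.6, -1.5, -1.5]
grip_width: 0.0004
grip_force: 4.4
```

>>> {"op": "servo_tool", "data": {
  "rows": [1,0.0005,0,0.0002,0,1,0.0005,0,0.0001,0,1,0.0003,0,0,0,1,0,0,0,0,1,0,0,0,0]
}}

```text
time: 11.47
position: [0.5135, -0.0078, 0.0188]
tool_rot: [0.159, 0.987, -0.0, 0.007]
ft_force: [9.6, -1.6, -1.0]
grip_width: 0.0006
grip_force: 5.1
```

>>> {"op": "servo_tool", "data": {
  "rows": [1,0,0,0,0,1,0,0,0,0,1,0,0,0,0,1,0,0,0,0,1,0,0,0,0]
}}

```text
time: 11.88
position: [0.5135, -0.0078, 0.0188]
tool_rot: [0.159, 0.987, -0.0, 0.007]
ft_force: [10.5, -1.3, -0.5]
grip_width: 0.0002
grip_force: 5.1
```

>>> {"op": "servo_tool", "data": {
  "rows": [1,0,0,0,0,1,0,0,0,0,1,0,0,0,0,1,0,0,0,0,1,0,0,0,0]
}}

```text
time: 12.3
position: [0.5135, -0.0078, 0.0188]
tool_rot: [0.159, 0.987, -0.0, 0.007]
ft_force: [10.3, -1.9, -1.1]
grip_width: 0.0005
grip_force: 5.1
```

>>> {"op": "servo_tool", "data": {
  "rows": [1,0,0,0,0,1,0,0,0,0,1,0,0,0,0,1,0,0,0,0,1,0,0,0,0]
}}

```text
time: 12.72
position: [0.5135, -0.0078, 0.0188]
tool_rot: [0.159, 0.987, -0.0, 0.007]
ft_force: [9.9, -2.6, -1.0]
grip_width: 0.0003
grip_force: 5.1
```

Held at about 10 N for 1.3 s. Now I ease off, retreat and rise.

>>> {"op": "servo_tool", "data": {
  "rows": [1,-0.001,0,0,0,1,-0.0015,0,0,0,1,-0.002,0,0,0,1,-0.002,0,0,0,1,-0.003,0,0,0]
}}

```text
time: 13.13
position: [0.5137, -0.0086, 0.0174]
tool_rot: [0.159, 0.987, 0.0, -0.002]
ft_force: [-0.4, 0.4, 0.4]
grip_width: 0.0004
grip_force: 0.0
```

>>> {"op": "servo_tool", "data": {
  "rows": [1,-0.005,0,0,0,1,-0.01,0,0,0,1,-0.012,0,0,0,0,-0.01,0,-0.025,0,0,0,0,-0.035,0]
}}

```text
time: 13.55
position: [0.5508, -0.0213, 0.0754]
tool_rot: [0.159, 0.987, 0.0, -0.003]
ft_force: [1.0, 0.2, -0.1]
grip_width: 0.0072
grip_force: 0.0
```

>>> {"op": "servo_tool", "data": {
  "rows": [-0.4,0,0,-0.035,0,-0.4,0,0,-0.03,0,-0.4,0,0.02,-0.02,0,-0.4,0,0.02,0,0,-0.4,0,0,0,0]
}}

```text
time: 13.97
position: [0.5648, 0.0194, 0.1643]
tool_rot: [0.158, 0.987, 0.001, 0.002]
ft_force: [0.6, 0.3, 0.4]
grip_width: 0.0394
grip_force: 0.0
```

```bash
python3 - <<'E'
from rig import robot
from h import *
o=robot.get_obs();print(o["position"],o["tool_rot"],o["ft_force"],o["grip_width"])
ims=[]
p=robot.camera("scene")
for q,n in(("place_of","tray_end"),("place_of","tray"),("spot_in","keeper")):
    print(n,[(np.round(x["at"],3),x["score"]) for x in getattr(robot,q)(p,n)[:1]])
im=p["pixels"][120:280,220:420];cv2.imwrite("pics/s2.png",np.hstack([cv2.resize(im,(640,512)) ])[:,:,::-1])
w=robot.camera("wrist");print(w["mount"],w["intrinsics"]);print([(np.round(x["at"],3),x["score"]) for x in robot.spot_in(w,"keeper")[:1]]);cv2.imwrite("pics/w2.png",w["pixels"][:,:,::-1])
np.savez("w2",mount=w["mount"],K=w["intrinsics"],pos=o["position"],q=o["tool_rot"])
E
```

```text
[0.56484411 0.01939197 0.16427759] [1.57949476e-01 9.87445690e-01 6.67251339e-04 1.58947889e-03] [0.61123361 0.33202841 0.35200661] 0.039376946839395285
tray_end [(array([0.479, 0.046, 0.019]), 0.84)]
tray [(array([ 0.382, -0.242, -0.   ]), 0.94)]
keeper [(array([0.579, 0.055, 0.034]), 0.56)]
[[ 2.46515109e-04 -9.70123741e-01 -2.42610524e-01  6.68078837e-02]
 [ 9.99999929e-01  1.69780988e-04  3.37192807e-04 -1.14888528e-03]
 [-2.85928093e-04 -2.42610590e-01  9.70123714e-01 -1.62069196e-01]
 [ 0.00000000e+00  0.00000000e+00  0.00000000e+00  1.00000000e+00]] [[336.08106358   0.         316.84469234]
 [  0.         336.08106358 198.19711188]
 [  0.           0.           1.        ]]
[(array([0.577, 0.053, 0.032]), 0.65)]
```

View pics/w2.png

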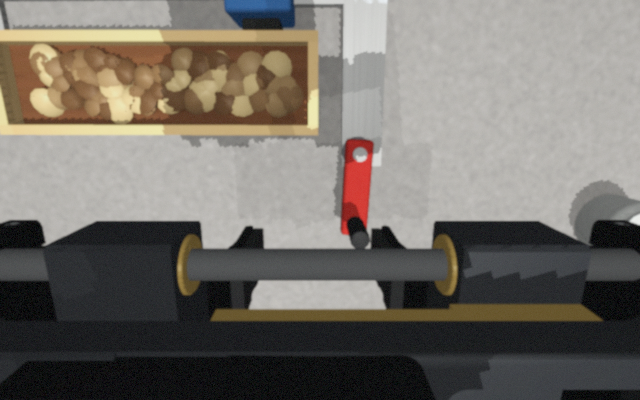

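View pics/s2.png

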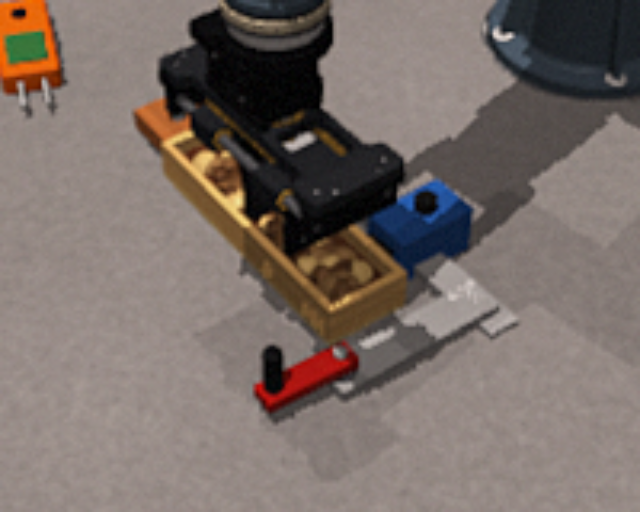

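The wrist view shows the tray by the stop with the keeper rivet at (360,155) and the knob top at (360,238). The scene view confirms the keeper is still open. Now I'll locate both in world coordinates.

```bash
python3 - <<'E'
import numpy as np
from scipy.spatial.transform import Rotation as R
d=np.load("w2.npz");T=np.eye(4);T[:3,:3]=R.from_quat(d["q"]).as_matrix();T[:3,3]=d["pos"];M=T@d["mount"]
out=[]
for u,v,z in((360,155,.036),(360,238,.076)):
    r=M[:3,:3]@np.linalg.inv(d["K"])@[u,v,1];c=M[:3,3];P=c+r*(z-c[2])/r[2];out.append(P);print(P.round(4), (T[:3,:3].T@(P-d["pos"])).round(4))
e=out[1]-out[0];print(np.hypot(*e[:2]),np.degrees(np.arctan2(e[1],e[0])), "toolx",np.degrees(np.arctan2(T[1,0],T[0,0])))
E
```

```text
[0.5456 0.064  0.036 ] [0.0326 0.0362 0.1282]
[0.6024 0.0421 0.076 ] [-0.0283  0.0331  0.0884]
0.060904496624537376 -21.12352808472253 toolx 161.82402717313005
```

>>> {"op": "servo_tool", "data": {
  "rows": [0.3,-0.015,0.0165,0,1,0.3,-0.015,0.0165,0,1,0.3,0,0,0.02,1,0.3,0,0,0.02,0,0.3,0,0,0,0]
}}

```text
time: 14.68
position: [0.5992, 0.0386, 0.1184]
tool_rot: [0.185, 0.983, -0.0, -0.005]
ft_force: [-0.4, 0.7, -0.4]
grip_width: 0.0359
grip_force: 0.0
```

```bash
python3 - <<'E'
from rig import robot
import cv2,numpy as np
o=robot.get_obs();print(o["position"],o["grip_width"],o["ft_force"])
w=robot.camera("wrist");cv2.imwrite("pics/w3.png",w["pixels"][100:320,180:500,::-1])
E
```

```text
[0.59919594 0.03856894 0.11838319] 0.03586360709265973 [-0.37616631  0.71619974 -0.40462295]
```

View pics/w3.png

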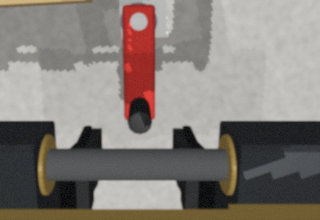

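The knob sits centred between the fingers at (139,120) and the bar lines up with the tool, so I descend over the knob.

>>> {"op": "servo_tool", "data": {
  "rows": [0.3,-0.002,0.001,0.015,0,0.3,0,0,0.018,0,0.3,0,0,0.018,0,0.3,0,0,0.015,0,0.3,0,0,0,0]
}}

```text
time: 15.15
position: [0.6026, 0.0386, 0.0546]
tool_rot: [0.185, 0.983, -0.0, -0.003]
ft_force: [-0.5, 0.1, 0.1]
grip_width: 0.0303
grip_force: 0.0
```

>>> {"op": "servo_tool", "data": {
  "rows": [0.3,0.0003,-0.0063,0,5.7,0.3,0.0003,-0.0063,0,5.7,0.3,0.0003,-0.0063,0,5.7,0.3,0.0003,-0.0063,0,5.7,0.3,0.0003,-0.0063,0,5.7]
}}

```text
time: 15.57
position: [0.5878, 0.0132, 0.0582]
tool_rot: [0.423, 0.906, 0.001, 0.002]
ft_force: [1.8, 2.0, -1.8]
grip_width: 0.0305
grip_force: 1.0
```

```bash
cat > a.py <<'E'
from rig import robot
import numpy as np
from scipy.spatial.transform import Rotation as R
o=robot.get_obs();m=R.from_quat(o["tool_rot"]).as_matrix()
print("pivot rel tool",(m.T@(np.array([.545,.063,.05])-o["position"])).round(4),"yaw",np.degrees(np.arctan2(m[1,0],m[0,0])),o["position"],o["ft_force"].round(1),o["q"].round(2))
E
python3 a.py
```

```text
pivot rel tool [ 0.0657 -0.0009  0.008 ] yaw 129.89287026449665 [0.58782094 0.01316562 0.05818175] [ 1.8  2.  -1.8] [-0.17  0.71  1.65  0.    0.78 -0.86]
```

>>> {"op": "servo_tool", "data": {
  "rows": [0.3,0.0008,-0.0063,0.001,5.7,0.3,0.0008,-0.0063,0.001,5.7,0.3,0.0008,-0.0063,0.001,5.7,0.3,0.0005,-0.0063,0.001,5.7,0.3,0.0003,-0.0063,0,5.7]
}}

```text
time: 15.98
position: [0.5608, -0.0, 0.0549]
tool_rot: [0.633, 0.774, 0.002, 0.004]
ft_force: [2.9, -1.2, -0.2]
grip_width: 0.0306
grip_force: 1.3
```

```bash
python3 a.py
```

```text
pivot rel tool [ 0.0649 -0.003   0.0046] yaw 101.40246325611997 [ 5.60777275e-01 -3.64888109e-05  5.48808053e-02] [ 2.9 -1.2 -0.2] [-0.2   0.69  1.73 -0.    0.72 -0.4 ]
```

>>> {"op": "servo_tool", "data": {
  "rows": [0.3,0.0006,-0.006,0.0005,5.4,0.3,0.0006,-0.006,0.0005,5.4,0.3,0.0003,-0.005,0,4.6,0.3,0.0003,-0.005,0,4.6,0.3,0.0003,-0.004,0,3.6]
}}

```text
time: 16.4
position: [0.5344, 0.0008, 0.0537]
tool_rot: [0.778, 0.629, 0.002, 0.003]
ft_force: [2.3, -1.8, 0.1]
grip_width: 0.0305
grip_force: 1.1
```

```bash
python3 a.py
```

```text
pivot rel tool [ 0.0631 -0.0027  0.0037] yaw 77.88194921271868 [0.53436613 0.00079714 0.05374603] [ 2.3 -1.8  0.1] [-0.21  0.67  1.8  -0.    0.67  0.  ]
```

>>> {"op": "servo_tool", "data": {
  "rows": [0.3,0.0002,-0.004,0,3.6,0.3,0.0002,-0.004,0,3.6,0.3,0.0002,-0.003,0,2.7,0.3,0.0001,-0.002,0,1.8,0.3,0,-0.0015,0,1]
}}

```text
time: 16.82
position: [0.5199, 0.0061, 0.0534]
tool_rot: [0.842, 0.54, 0.002, 0.002]
ft_force: [1.2, -2.0, 1.2]
grip_width: 0.0304
grip_force: 0.8
```

```bash
python3 a.py
```

```text
pivot rel tool [ 0.0622 -0.0009  0.0034] yaw 65.33427677832022 [0.51987481 0.00614472 0.05336142] [ 1.2 -2.   1.2] [-0.2   0.66  1.83 -0.    0.65  0.23]
```

>>> {"op": "servo_tool", "data": {
  "rows": [0.3,0,-0.001,0,0,0.3,0,-0.001,0,0,0.3,0,-0.001,0,0,0.3,0,-0.001,0,0,0.3,0,0,0,0]
}}

```text
time: 17.23
position: [0.5172, 0.0076, 0.0524]
tool_rot: [0.841, 0.541, 0.002, 0.003]
ft_force: [3.8, -4.6, 3.3]
grip_width: 0.0303
grip_force: 2.5
```

>>> {"op": "servo_tool", "data": {
  "rows": [0.3,0,-0.0005,0,0,0.3,0,0,0,0,0.3,0,0.003,0,0,0.3,0,0.003,0,0,0.3,0,0.003,0,0]
}}

```text
time: 17.65
position: [0.5207, 0.0058, 0.0511]
tool_rot: [0.841, 0.54, -0.001, -0.001]
ft_force: [0.4, -1.5, -0.0]
grip_width: 0.0305
grip_force: 0.0
```

>>> {"op": "servo_tool", "data": {
  "rows": [0.3,0,0,-0.005,0,0.3,0,0,-0.02,0,0.3,0,0,-0.03,0,0.3,0,0,-0.035,0,0.3,-0.03,0,-0.02,0]
}}

```text
time: 18.07
position: [0.5117, -0.0194, 0.1645]
tool_rot: [0.84, 0.542, 0.002, 0.001]
ft_force: [1.6, -0.9, 0.8]
grip_width: 0.0305
grip_force: 0.0
```

>>> {"op": "servo_tool", "data": {
  "rows": [0.3,-0.04,0,0,0,0.3,-0.04,0,0,0,0.3,-0.03,0,0,0,0.3,0,0,0,0,0.3,0,0,0,0]
}}

```text
time: 18.48
position: [0.4628, -0.1227, 0.1616]
tool_rot: [0.842, 0.539, -0.0, -0.001]
ft_force: [-0.1, 0.2, -0.3]
grip_width: 0.0302
grip_force: 0.0
```

```bash
python3 - <<'E'
from rig import robot
from h import *
o=robot.get_obs();print(o["position"],o["ft_force"])
p=robot.camera("scene")
for q,n in(("place_of","tray_end"),("place_of","tray"),("spot_in","keeper")):
    print(n,[(np.round(x["at"],3),x["score"]) for x in getattr(robot,q)(p,n)[:1]])
cv2.imwrite("pics/s3.png",cv2.resize(p["pixels"][120:280,220:420],(640,512),interpolation=2)[:,:,::-1])
E
```

```text
[ 0.46282381 -0.12271377  0.16164797] [-0.13273558  0.15731537 -0.29492953]
tray_end [(array([0.476, 0.043, 0.019]), 0.64)]
tray [(array([ 0.383, -0.243, -0.001]), 0.8)]
keeper [(array([0.533, 0.028, 0.034]), 0.75)]
```

View pics/s3.png

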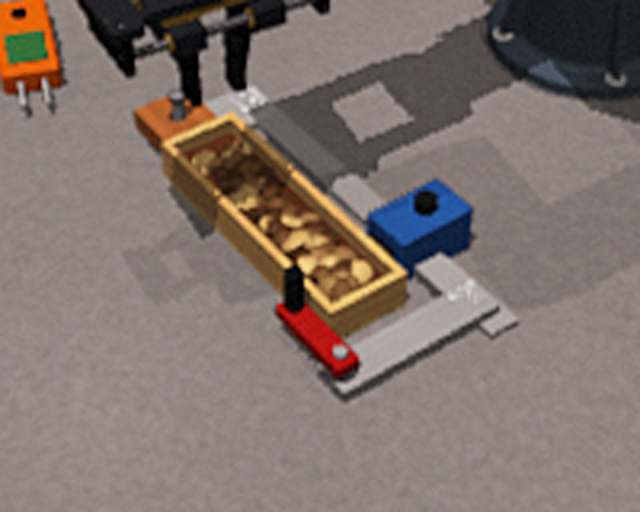

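```bash
python3 - <<'E'
from rig import robot
from h import *
for c in("scene","top"):
    p=robot.camera(c);i=p["pixels"].astype(int)
    m=((i[...,0]>110)&(i[...,1]<60)&(i[...,2]<70)).astype(np.uint8)
    n,l,s,ce=cv2.connectedComponentsWithStats(m)
    for k in range(1,n):
        if s[k,4]<25: continue
        v,u=np.nonzero(l==k);g=ground(p,np.c_[u,v],.034)[:,:2].astype(np.float32)
        r=cv2.minAreaRect(g);e=cv2.fitLine(g,2,0,.01,.01).ravel();print(c,s[k],r,np.degrees(np.arctan2(e[1],e[0])))
E
```

```text
scene [221 142  17   7  46] ((0.43113473057746887, -0.3890567719936371), (0.021294888108968735, 0.050262290984392166), 51.88496780395508) -39.848667
scene [306 215  26  21 176] ((0.5352648496627808, 0.03274155408143997), (0.0849992036819458, 0.023993080481886864), 71.28861999511719) 73.33549
top [288 191  25  13 118] ((0.5309012532234192, 0.029638119041919708), (0.07979477941989899, 0.021438714116811752), 72.83049774169922) 73.04709
```

The bar lies at 71–73° in the world, in line with the station axis at about 72°, so the keeper is closed with the tray behind it.

```bash
python3 -c "
from rig import robot
print(robot.hand_in())"
```

```text
the job is handed in; nothing more can be done
None
```

I pressed the tray home at about 10 N (wrist reading) for about 1.3 s, closed the keeper behind it, and handed the job in clear of everything at about 18.5 s; hand-in gave no verdict.

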